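# Swap the plug-in circuit card in its case

### The arm

A 6-joint arm with a two-finger parallel gripper is mounted at the origin on the work surface. World frame = base frame: x ahead of the robot, y to its left, z up, the work surface at z = 0. Lengths are in m, angles in degrees, forces in N, time in s.
With the tool pointing down it reaches from about 0.4 to 0.825 m from the base axis. Payload 7 kg.
Tool frame: the origin (TCP) lies at the very end of the fingers, on their centre line; the grasp point (between the pads) lies 19 mm behind it (r.hold_point_z is the distance from the TCP to the grasp point, in m); z points along the fingers, y is the direction in which the jaws open and shut (so a half turn about z gives the same grasp; the last joint's range is limited). The gripper opens to 88 mm and grips with 3 to 60 N. Pads are 19 mm wide; open, the fingers measure 130 mm over their backs; the gripper's body (78 mm by 193 mm) begins 47 mm behind the grasp point.
Start: joints at [91.736, 20.546, 0.682, 0, -70.136, -16.507], TCP at [0.172, 0.653, 0.227] pointing down, gripper open.
Joint ranges: [-176.03, 176.03], [-82.01, 121.73], [-58.28, 71.71], [-173.87, 95.51], [-174.79, -0.11], [-173.66, 173.66]. Speed limits (degrees/s): [136.94, 136.94, 172.46, 180, 180, 180].

### API

Orientations are given as [roll, pitch, yaw] about the fixed x, y, z axes, in that order (R = Rz(yaw) Ry(pitch) Rx(roll)).
In Python, from plant import r gives the robot as it stands. The module is installed in compiled form; this text tells all that it offers.
- The arm moves only by the shell command python3 -m inch 'ROWS' [FORCE]. ROWS is text: rows parted by semicolons, each of 7 numbers parted by spaces: the shift along the tool's x, y, z in m, then the turn, a rotation vector about the tool's x, y, z in rad, then the opening, from 0 (shut) to 1 (fully open). In form: tx ty tz ax ay az jaw; .... A call has 1 to 20 rows; each row shifts and turns the commanded pose from where the row before left it, along the tool's axes as they then stand; what a row does not reach is not made up. A row lasts 1/12 s, in which the tool goes at most 41.7 mm and 7.16 degrees, less where a joint would pass 70% of its speed; a pose out of reach is approached as far as the arm can. A call with a gripper value outside its range is refused whole. The fingers move at their own pace and stop on an object; FORCE is the grip in N (left out, the last holds). Time passes only in rows, so rows that do not move let the fingers close. It gives the time, the measured TCP pose, the force and the opening at its end, in the units of the state.
- r.get_state(): the state, without advancing time (a new reading comes with each control period).
- r.capture(name): name is "scene" or "top"; returns the picture (400x640x3 uint8, red, green, blue); there is no depth.
- r.camera_params(name): a dict with "vfov" (degrees; the focal length in pixels is half the picture's height over the tangent of half this angle, whatever the lens; pixels are square), "cx", "cy" (the principal point, pixels), "R" (3x3) and "t" (3): a world point X has camera coordinates R X + t. Camera axes: x right, y down, z forward; pixel columns grow to the right and rows downward; lengths in m; the calibration is good to about 2 mm. A picture is of the moment at which its call begins. camera_params takes no time and is no camera call.
- r.close_job(): hands the job in, once; it reports no verdict.
Trained networks look in the newest picture that a camera, given by its name, has taken for a name from the list of things; names that differ only in an ending like _2 or _b are one class to them, and where a whole thing is asked for, a point or a joint stands for the part that bears it (a point fixed in the world has none). Each returns a list of dicts, best first, with "p" (0 to 1); they miss things now and then, are a little off and sometimes report something else, mostly with a low value. They report only what shows in the picture. A call takes as long as a camera call. They do not tell look-alikes from the thing itself.
- r.recognise(target, camera): "xy" ([column, row] in pixels, amid what is visible of it).
The state is a dict: "time_s": time; "joints": joint angles; "qd": joint speeds; "joint_torque": joint torques, N m; "tcp_pos": TCP position; "eef_rot": TCP orientation; "contact_force": force on the tool from outside, world axes, zero at the start; "moment": the same for the moment, N m; "gripper_width": finger opening in m.
Only numpy, scipy, OpenCV 4.12 (cv2) and the standard library are available. Lean on these libraries where they do the work, as an engineer would, in place of code of your own. Each camera call takes 0.05 s, during which the arm holds its last target.

### The job

Pull the circuit card out of the aluminium case and stand it upright in the empty slot of the grey rack, fully down. Then take the rack's other card of the same width (not the wider one) and slide it into the case, pushing past the grip of the contact spring until it is felt to bottom on its seat, and let go. Leave the wide card standing in its slot and do not shift or topple the things lying about.

Things in the scene. Friction and masses are not known exactly. Their poses are not given: they have to be found in the camera images.
- card_old: The card to be replaced; it starts in the case, fully home. Green board 70 mm wide (own x) x 6 thick (own y) x 85 high (own z), with a black pull bar 44 (x) x 14 (y) x 20 (z) centred on its top edge, so 105 high over all (bar from 85 to 105). Origin: centre of the board's bottom edge. 0.1 to 0.2 kg. Half-turn symmetric in outline.
- card_new: The replacement card; starts upright in one of the rack's slots. Same shape and sizes as the card to be replaced: board 70 mm wide (own x) x 6 thick (own y) x 85 high (own z), with a black pull bar 44 (x) x 14 (y) x 20 (z) centred on its top edge, so 105 high over all (bar from 85 to 105). Origin: centre of the board's bottom edge. 0.1 to 0.2 kg. 
- card_wide: A third card, wider, standing in another slot of the rack; must stay there. Green board 90 mm wide (own x) x 6 thick (own y) x 85 high (own z), with a black pull bar 44 (x) x 14 (y) x 20 (z) centred on its top edge, so 105 high over all (bar from 85 to 105). Origin: centre of the board's bottom edge. 0.1 to 0.2 kg. 
- rack: Fixed grey plastic rack, in mm 110 (own x) x 156 (own y) x 55 high, with three parallel slots open at the top, their length along own x, at own y = -52, 0 and +52. Each slot is 96 long, 9 wide (mouth flared to 16) and 45 deep; slot floor 10 above the table, rim 55. Origin: centre of its underside. Which slot is empty varies.
- free_slot: The one slot of the rack that is empty at the start (a thin dark strip lines its floor). Origin: centre of that slot's floor; own x along the slot's length, z up.
- case: Fixed aluminium case, open at the top, on a 130 x 90 x 6 mm flange. Cavity 72 (own x) x 8 (own y): 1 clearance each side. Mouth flared by 4 each side over its top 9; rim 75 above the table, outside about 88 x 24. Origin: on the table below the cavity's centre; z up. A spring inside, 34 above the table, presses on the board's face: a card must be pushed past it, or pulled out, with 5 to 10 N.
- seat: The seat, the hard floor on which a card in the case bottoms, hidden inside; its height over the table differs from start to start, 10 to 18 mm. Origin: centre of its top face, where the card's bottom edge comes to rest; own x along the cavity.
- bottle: Bystander, loose: bottle 44 mm diameter, 130 high, standing between the rack and the case on the robot's side. Origin: centre of its underside.
- reel_stand: Bystander, fixed: solder reel on a stand, foot 70 mm diameter, reel 60 diameter from 150 to 188 high, rod to 212. Stands between the rack and the case on the far side. Origin: centre of its underside.
- screwdriver: Bystander, loose: screwdriver about 200 mm long lying on the far side of the table. Origin: near the middle of its length, on the table.
- tin: Bystander, loose: open steel tin, 66 mm diameter, 45 high. Origin: centre of its underside.
Not all that is in view belongs to the job. Leave any red look-alike of the card_old alone. What is shaped like the card_new but purple is not meant.

How it is judged (in metres and radians):
On the way:
1. the old card stands fully down in the slot that was empty, while the new card is not yet in the case (horizontal distance between card_old and free_slot below 0.022 m and z of card_old in the frame of free_slot between -0.004 and 0.004 m and angle between card_old's own z axis and vertical below 0.14 rad and angle between the x axis of card_old and the x axis of free_slot, either way round below 0.2 rad and horizontal distance between card_new and seat above 0.05 m), for 0.2 s.
At the end, for the whole second after the job is handed in: Old card in the slot that was empty: within 22 mm, bottom within 4 mm of its floor, yaw 0.2 rad. New card in the case: bottom within 3 mm of the seat, centre 4 mm, yaw 0.06 rad. Both at rest, tilt under 0.14 rad. Wide card within 25 mm of its start, tilt under 0.15 rad (horizontal distance between card_old and free_slot below 0.022 m and z of card_old in the frame of free_slot between -0.004 and 0.004 m and angle between each of card_old, card_new's own z axis and vertical below 0.14 rad and angle between the x axis of card_old and the x axis of free_slot, either way round below 0.2 rad and horizontal distance between card_new and seat below 0.004 m and z of card_new in the frame of seat between -0.004 and 0.003 m and angle between the x axis of card_new and the x axis of seat, either way round below 0.06 rad and linear speed of each of card_new, card_old below 0.02 m/s and angle between card_wide's own z axis and vertical below 0.15 rad and distance of card_wide from where it was at the start of the episode below 0.025 m); the robot touches nothing.
It fails at once if the wide card is lifted out or shifted by more than 30 mm (distance of card_wide from where it was at the start of the episode above 0.03 m).
It fails at once if the bottle is shifted by more than 30 mm (distance of bottle from where it was at the start of the episode above 0.03 m).
It fails at once if the screwdriver is shifted by more than 30 mm (distance of screwdriver from where it was at the start of the episode above 0.03 m).
It fails at once if the tin is shifted by more than 30 mm (distance of tin from where it was at the start of the episode above 0.03 m).
It fails at once if the bottle is toppled (angle between bottle's own z axis and vertical above 0.5 rad).
It also fails if it takes over 70 s, if anything falls off the work surface, if the arm or the gripper's body presses on something with over 40 N, if the wrist force passes 120 N, or if a joint passes its speed limit or range.

## Working session

There is one attempt and no reset: what is moved stays moved. The work goes in short steps, Python scripts to look and compute and a shell command to move; the robot and the scene stay as the last step left them, time stands still between calls to the robot, and variables do not carry over. Pictures are saved under pics/ and viewed, and the job is handed in when it is done.

```bash
mkdir -p pics; ls; python3 - <<'E'
from plant import r
import cv2,numpy as np
print(r.get_state(), r.hold_point_z)
for n in("scene","top"):
    im=r.capture(n); cv2.imwrite(f"pics/{n}0.png",im[:,:,::-1]); p=r.camera_params(n); print(n,p)
    for t in("card_old","card_new","card_wide","rack","free_slot","case","bottle","reel_stand","tin","screwdriver"):
        print(t,[(np.round(d["xy"]).tolist(),round(d["p"],2)) for d in r.recognise(t,n)][:5])
E
```

```text
pics
{'time_s': 0.0, 'joints': array([ 9.17374916e+01,  2.05922209e+01,  6.33929255e-01, -1.85162486e-02,
       -7.01361274e+01, -1.65070936e+01]), 'qd': array([ 0.03581781,  0.01543014, -0.06431261, -0.02369524,  0.12658116,
       -0.03098341]), 'joint_torque': array([ 1.19692344e-03, -5.82726717e+01,  2.93046874e+01,  6.99694365e+00,
        6.94389077e-03, -1.56068609e-04]), 'tcp_pos': array([0.17198869, 0.65221877, 0.22562005]), 'eef_rot': array([ 1.79904526e+02, -1.01410567e-02, -1.47758994e+01]), 'contact_force': array([-0.36845604, -0.24055464, -1.5174664 ]), 'moment': array([-0.01286912, -0.03797059,  0.0398372 ]), 'gripper_width': 0.08745894804992767} 0.0188
scene {'vfov': 54.2173366227049, 'cx': 325.055898949314, 'cy': 197.0972467338895, 'R': array([[ 0.1440505 ,  0.98956905,  0.0015942 ],
       [ 0.62861179, -0.0902619 , -0.7724636 ],
       [-0.76426218,  0.1122759 , -0.63505704]]), 't': array([-0.07034658, -0.30318887,  1.37258234])}
card_old [([387.0, 192.0], 0.88), ([437.0, 169.0], 0.52)]
card_new [([228.0, 162.0], 0.95), ([235.0, 188.0], 0.73)]
card_wide [([259.0, 
[... 160 characters left out ...]
.0, 233.0], 0.61)]
tin [([430.0, 144.0], 0.8)]
screwdriver [([429.0, 280.0], 0.74)]
top {'vfov': 49.16705332708904, 'cx': 322.0953118154173, 'cy': 190.44313036638803, 'R': array([[-0.08289894, -0.99654052, -0.00589561],
       [-0.97573335,  0.08236831, -0.20287903],
       [ 0.20266279, -0.01106591, -0.97918606]]), 't': array([0.05430184, 0.5269651 , 0.9369382 ])}
card_old [([207.0, 200.0], 0.73)]
card_new [([441.0, 256.0], 0.6), ([421.0, 184.0], 0.57)]
card_wide [([401.0, 194.0], 0.83)]
rack []
free_slot []
case [([218.0, 211.0], 0.61)]
bottle [([335.0, 246.0], 0.92), ([401.0, 193.0], 0.28)]
reel_stand [([322.0, 92.0], 0.93)]
tin [([181.0, 300.0], 0.65)]
screwdriver [([246.0, 97.0], 0.92)]
```

View pics/scene0.png

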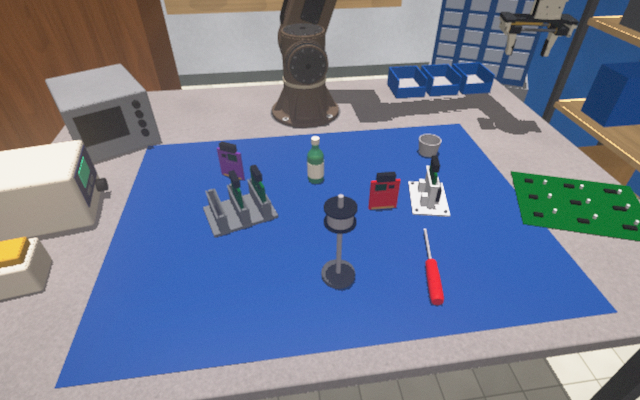

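View pics/top0.png

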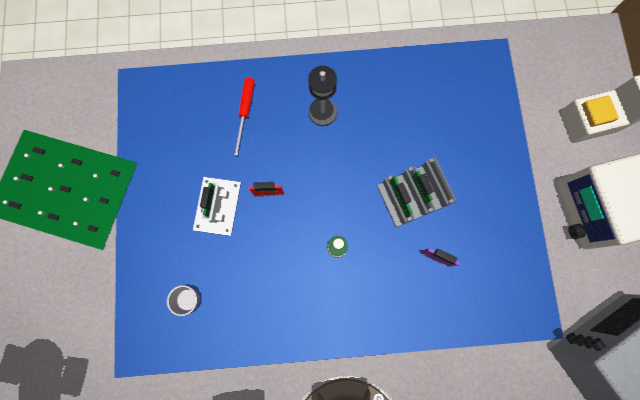

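```bash
python3 - <<'E'
import cv2
t=cv2.imread("pics/top0.png");s=cv2.imread("pics/scene0.png")
f=lambda im,x,y,w,h:cv2.resize(im[y:y+h,x:x+w],(400,300),interpolation=cv2.INTER_CUBIC)
a=cv2.hconcat([f(t,180,165,100,75),f(t,370,150,100,75)])
b=cv2.hconcat([f(s,360,140,100,75),f(s,195,160,100,75)])
cv2.imwrite("pics/crops.png",cv2.vconcat([a,b]))
E
```

```text
(no output)
```

View pics/crops.png

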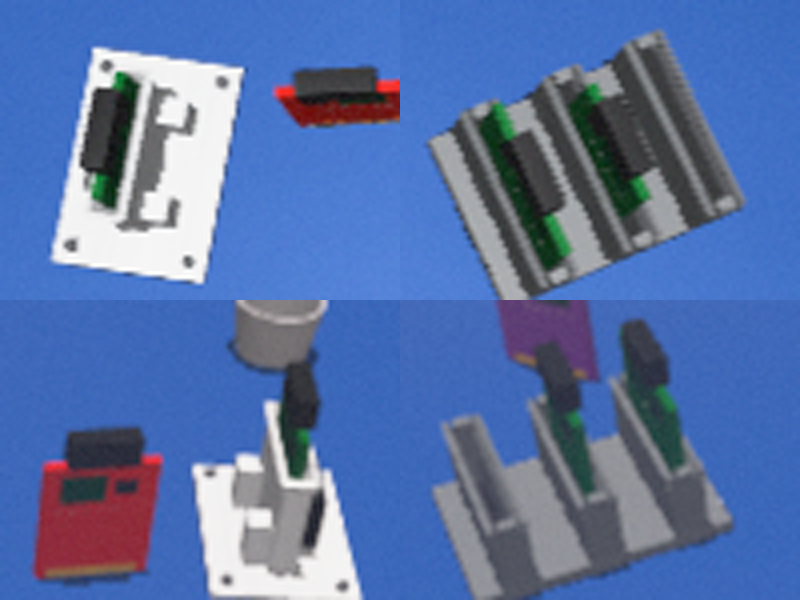

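```bash
cat > h.py <<'E'
import cv2,numpy as np
from plant import r
P={n:r.camera_params(n) for n in("scene","top")}
def K(n):
    p=P[n];f=200/np.tan(np.radians(p["vfov"]/2));return np.array([[f,0,p["cx"]],[0,f,p["cy"]],[0,0,1]])
def proj(n,X):
    X=np.atleast_2d(X);p=P[n]
    c=X@np.array(p["R"]).T+p["t"];q=c@K(n).T;return q[:,:2]/q[:,2:]
def back(n,uv,z):
    p=P[n];d=np.array(p["R"]).T@np.linalg.solve(K(n),[uv[0],uv[1],1]);o=-np.array(p["R"]).T@p["t"]
    return o+d*(z-o[2])/d[2]
def crop(im,x,y,w,h,k,out,pts=()):
    c=cv2.resize(im[y:y+h,x:x+w],(w*k,h*k),interpolation=cv2.INTER_CUBIC)
    for u in range(x-x%10+10,x+w,10): cv2.line(c,(int((u-x+.5)*k),0),(int((u-x+.5)*k),6),(0,255,255),1);cv2.putText(c,str(u),(int((u-x+.5)*k),18),0,.4,(0,255,255),1)
    for v in range(y-y%10+10,y+h,10): cv2.line(c,(0,int((v-y+.5)*k)),(6,int((v-y+.5)*k)),(0,255,255),1);cv2.putText(c,str(v),(8,int((v-y+.5)*k)),0,.4,(0,255,255),1)
    for q in pts:
        for a,b in zip(q[:-1],q[1:]): cv2.line(c,*[tuple(int(i) for i in ((p[0]-x+.5)*k,(p[1]-y+.5)*k)) for p in (a,b)],(0,0,255),1)
    cv2.imwrite(out,c)
def box(x0,x1,y0,y1,z0,z1,pose):
    X,Y,T=pose;c,s=np.cos(T),np.sin(T)
    def w(x,y,z): return [X+c*x-s*y,Y+s*x+c*y,z]
    lo=[w(*p,z0) for p in((x0,y0),(x1,y0),(x1,y1),(x0,y1),(x0,y0))];hi=[w(*p,z1) for p in((x0,y0),(x1,y0),(x1,y1),(x0,y1),(x0,y0))]
    return [np.array(lo),np.array(hi)]+[np.array([lo[i],hi[i]]) for i in range(4)]
E
python3 - <<'E'
from h import *
t=cv2.imread("pics/top0.png")
crop(t,185,170,65,72,8,"pics/c1.png");crop(t,370,150,95,80,8,"pics/c2.png")
for n,u,z in(("bottle",(335,246),.1),("reel",(322,112),0.005),("tin",(183,300),.02),("sd",(246,97),.01),("red",(267,188),.08),("purple",(440,257),.08)): print(n,back("top",u,z))
E
```

```text
bottle [ 0.39891088 -0.00653494  0.1       ]
reel [ 0.73736418 -0.00664152  0.005     ]
tin [0.31366567 0.34026286 0.02      ]
sd [0.79081655 0.17823762 0.01      ]
red [0.54005968 0.13133207 0.08      ]
purple [ 0.35844814 -0.22851466  0.08      ]
```

View pics/c1.png

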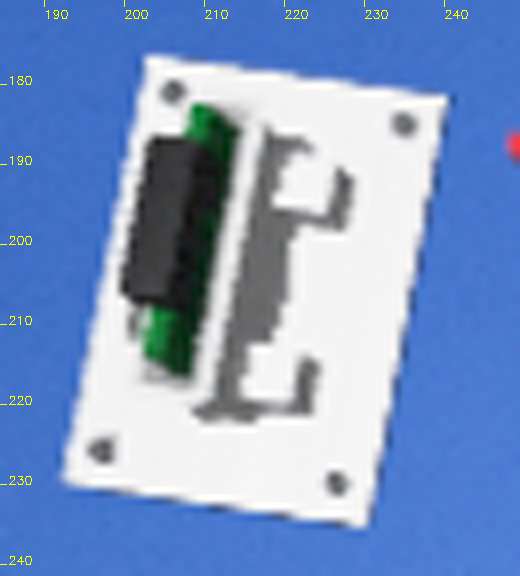

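View pics/c2.png

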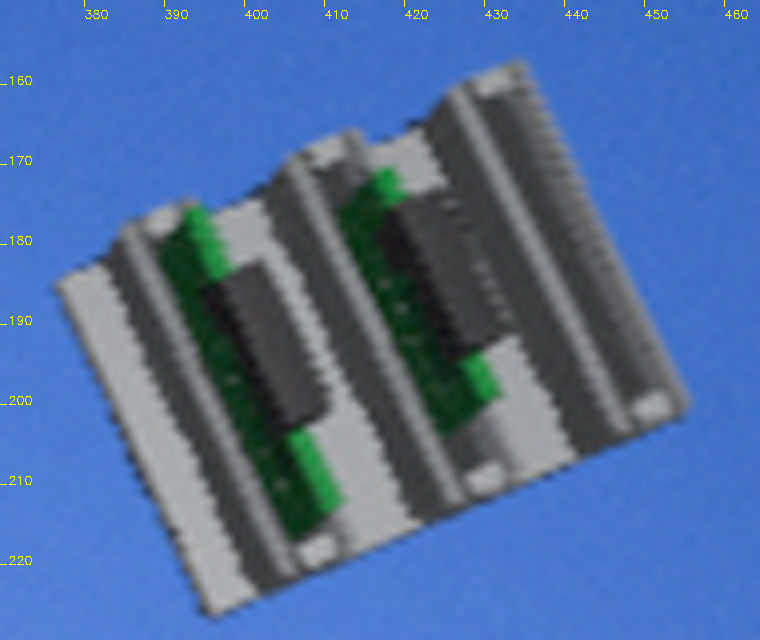

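```bash
cat > fit.py <<'E'
from h import *
from scipy.optimize import least_squares
def fit(n,model,uv,p0):
    model=np.array(model)
    def w(p):
        c,s=np.cos(p[2]),np.sin(p[2]);return np.c_[p[0]+c*model[:,0]-s*model[:,1],p[1]+s*model[:,0]+c*model[:,1],model[:,2]]
    f=lambda p:(proj(n,w(p))-uv).ravel()
    s=least_squares(f,p0,x_scale=[.01,.01,.1]);return s.x,np.round(s.fun.reshape(-1,2),1)
E
python3 - <<'E'
from fit import *
px=lambda a,x,y:np.array(a)/8+[x-.5,y-.5]
fl=px([(147,55),(448,97),(367,527),(63,483)],185,170)
# image up = world +x ; right = -y ; long axis 130 near world x
m=[(.065,.045,.006),(.065,-.045,.006),(-.065,-.045,.006),(-.065,.045,.006)]
c,e=fit("top",m,fl,[.55,.25,0]);print("case",c,np.degrees(c[2]));print(e)
rk=px([(157,214),(320,144),(490,76),(320,565),(487,497),(655,418)],370,150)
m=[(.055,.052,.055),(.055,0,.055),(.055,-.052,.055),(-.055,.052,.055),(-.055,0,.055),(-.055,-.052,.055)]
k,e=fit("top",m,rk,[.55,-.2,0]);print("rack",k,np.degrees(k[2]));print(e)
np.save("poses.npy",[c,k])
S=lambda p,y:(p[0]-np.sin(p[2])*y,p[1]+np.cos(p[2])*y,p[2])
def card(pose,z,w): return box(-w/2,w/2,-.003,.003,z,z+.085,pose)+box(-.022,.022,-.007,.007,z+.085,z+.105,pose)
B=box(-.065,.065,-.045,.045,0,.006,c)+box(-.044,.044,-.012,.012,.07,.075,c)+card(c,.014,.07)+box(-.055,.055,-.078,.078,0,.01,k)+card(S(k,.052),.01,.09)+card(k,.01,.07)
for y in(-.052,0,.052): B+=box(-.055,.055,-.012,.012,.05,.055,S(k,y))
for n,cs in(("top",((185,170,65,72),(370,150,95,80))),("scene",((360,140,100,75),(195,160,100,75)))):
    im=cv2.imread(f"pics/{n}0.png")
    for i,q in enumerate(cs): crop(im,*q,8,f"pics/o_{n}{i}.png",[proj(n,b) for b in B])
E
```

```text
case [ 0.52444049  0.26139657 -0.22372778] -12.81865758995165
[[ 0.4  0.1]
 [-0.3 -0.1]
 [-0.1 -0. ]
 [ 0.1  0.1]]
rack [ 0.51388585 -0.2110715   0.31494685] 18.04512529328171
[[-0.1 -0.2]
 [ 0.2 -0.1]
 [-0.5 -0.1]
 [ 0.   0.1]
 [ 0.2 -0.4]
 [ 0.1  0.6]]
```

```bash
python3 - <<'E'
import cv2,numpy as np
ims=[cv2.resize(cv2.imread(f"pics/o_{n}.png"),(400,300)) for n in("top0","top1","scene0","scene1")]
E
python3 -c "
import cv2
a=cv2.imread('pics/o_top0.png');b=cv2.imread('pics/o_scene0.png');print(a.shape,b.shape)"
```

```text
(576, 520, 3) (600, 800, 3)
```

View pics/o_top0.png

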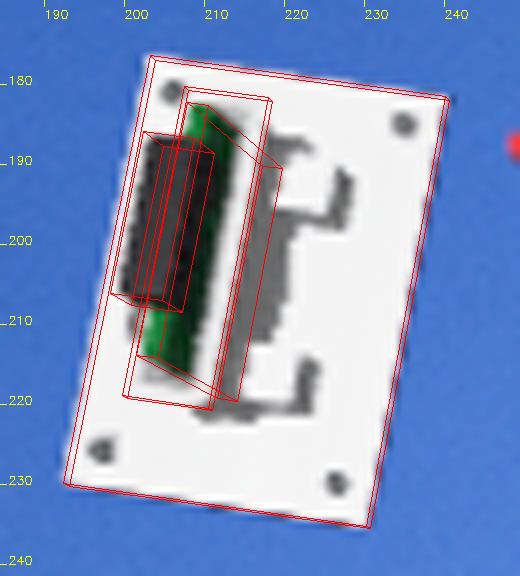

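View pics/o_top1.png

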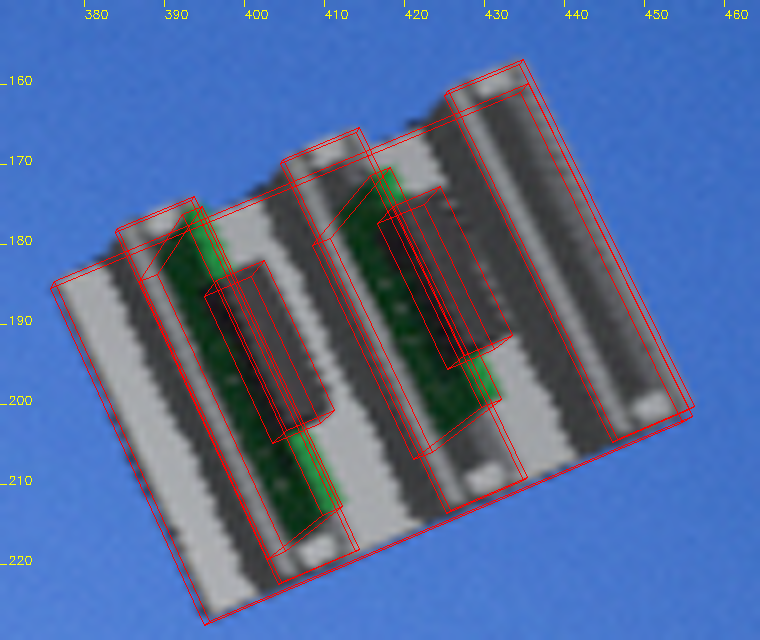

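View pics/o_scene0.png

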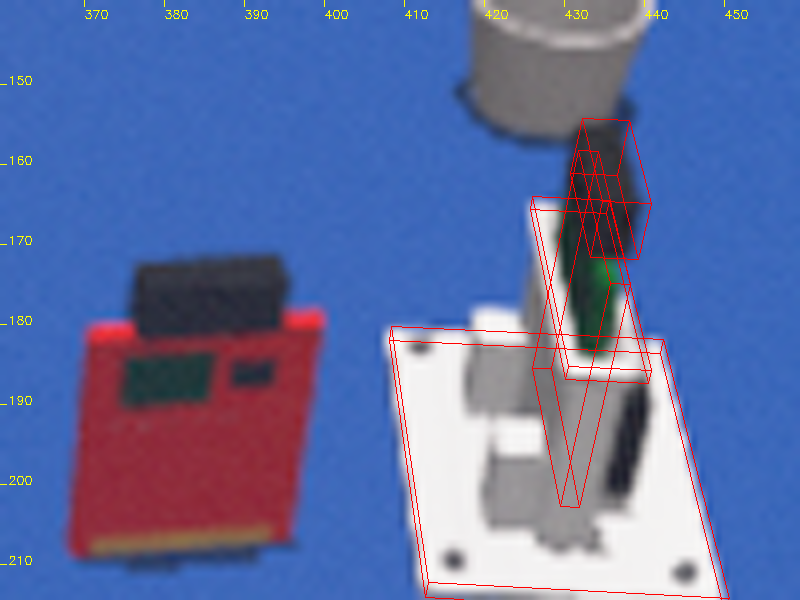

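View pics/o_scene1.png

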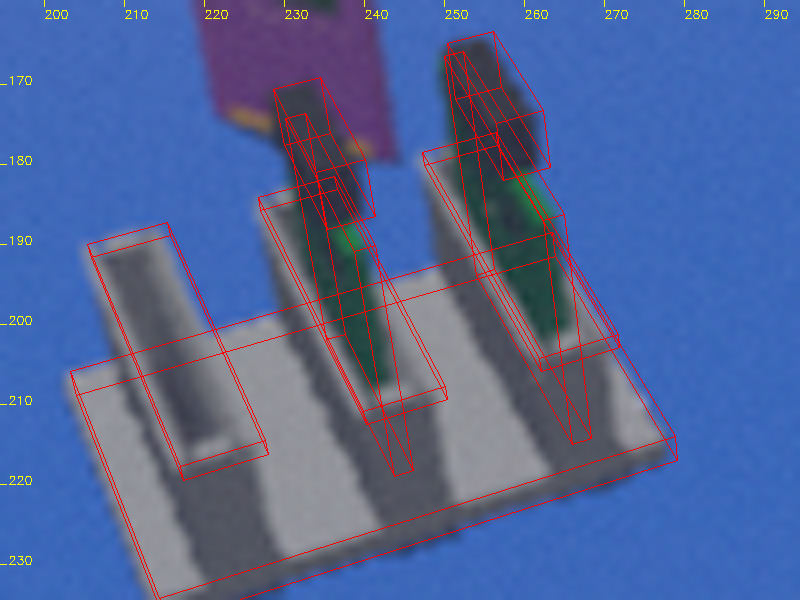

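```bash
cat > go.py <<'E'
import sys
from h import *
from scipy.spatial.transform import Rotation as Ro
def rel(x,y,z,yaw):
    s=r.get_state();R0=Ro.from_euler("xyz",s["eef_rot"],degrees=True);R1=Ro.from_euler("xyz",[180,0,yaw],degrees=True)
    d=np.array([x,y,z])-s["tcp_pos"]
    print("t",round(s["time_s"],2),"pos",s["tcp_pos"].round(4),"rot",s["eef_rot"].round(2),"F",s["contact_force"].round(1),"M",s["moment"].round(2),"w",round(s["gripper_width"],4))
    print("shift in current tool",R0.inv().apply(d).round(4),"shift in target tool",R1.inv().apply(d).round(4),"rotvec",(R0.inv()*R1).as_rotvec().round(4))
if __name__=="__main__": rel(*map(float,sys.argv[1:]))
E
python3 go.py .5244 .2614 .24 -12.82
```

```text
t 1.1 pos [0.1721 0.6527 0.2266] rot [-180.      0.    -14.77] F [-0.3 -0.9 -0. ] M [-0.03 -0.01 -0.03] w 0.0875
shift in current tool [ 0.4404  0.2885 -0.0134] shift in target tool [ 0.4303  0.3034 -0.0134] rotvec [-0.0001  0.     -0.034 ]
```

```bash
python3 -m inch '0 0 0 0 0 -0.034 0.45; 0.0239 0.0168 -0.001 0 0 0 0.45; 0.0239 0.0168 -0.001 0 0 0 0.45; 0.0239 0.0168 -0.001 0 0 0 0.45; 0.0239 0.0168 -0.001 0 0 0 0.45; 0.0239 0.0168 -0.001 0 0 0 0.45; 0.0239 0.0168 -0.001 0 0 0 0.45; 0.0239 0.0168 -0.001 0 0 0 0.45; 0.0239 0.0168 -0.001 0 0 0 0.45; 0.0239 0.0168 -0.001 0 0 0 0.45; 0.0239 0.0168 -0.001 0 0 0 0.45; 0.0239 0.0168 -0.001 0 0 0 0.45; 0.0239 0.0168 -0.001 0 0 0 0.45; 0.0239 0.0168 -0.001 0 0 0 0.45; 0.0239 0.0168 -0.001 0 0 0 0.45; 0.0239 0.0168 -0.001 0 0 0 0.45; 0.0239 0.0168 -0.001 0 0 0 0.45; 0.0239 0.0168 -0.001 0 0 0 0.45; 0.0239 0.0168 -0.001 0 0 0 0.45; 0 0 0 0 0 0 0.45' 30; python3 go.py .5244 .2614 .09 -12.82
```

```text
time_s: 2.77
tcp_pos: [0.5268, 0.2592, 0.2447]
eef_rot: [180.0, -0.0, -13.0]
contact_force: [-0.1, 0.3, 0.1]
gripper_width: 0.0393
t 2.77 pos [0.5268 0.2592 0.2447] rot [ 1.7997e+02 -4.0000e-02 -1.2990e+01] F [-0.1  0.3  0.1] M [ 0.05 -0.    0.  ] w 0.0393
shift in current tool [-0.003  -0.0016  0.1547] shift in target tool [-0.0028 -0.0016  0.1547] rotvec [ 0.0006 -0.0006 -0.0029]
```

```bash
python3 -m inch '-0.0028 -0.0016 0.025 0 0 0 0.45; 0 0 0.03 0 0 0 0.45; 0 0 0.025 0 0 0 0.45; 0 0 0 0 0 0 0.45;0 0 0 0 0 0 0.45'; python3 go.py .5244 .2614 .09 -12.82;python3 - <<'E'
from h import *
im=r.capture("scene")[:,:,::-1].copy();crop(im,350,60,100,75,8,"pics/s1.png") if 0 else crop(im,380,110,100,75,8,"pics/s1.png")
E
```

```text
time_s: 3.18
tcp_pos: [0.5217, 0.2641, 0.164]
eef_rot: [179.9, 0.1, -12.8]
contact_force: [-0.3, 0.4, 1.3]
gripper_width: 0.0398
t 3.18 pos [0.5217 0.2641 0.164 ] rot [ 1.7986e+02  6.0000e-02 -1.2810e+01] F [-0.3  0.4  1.3] M [ 0.06 -0.09 -0.01] w 0.0398
shift in current tool [0.0033 0.0018 0.0741] shift in target tool [0.0032 0.002  0.074 ] rotvec [0.0024 0.0011 0.0002]
```

View pics/s1.png

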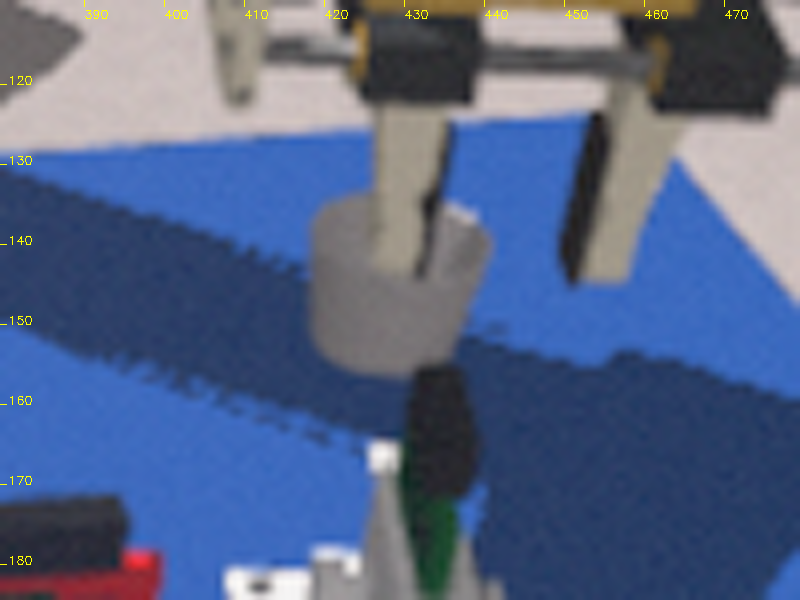

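```bash
python3 -c "
from h import *
print(proj('scene',[[.5217,.2641,.164],[.5217,.2641,.115],[.5244,.2614,.115],[.5217,.2641,.095]]))"
```

```text
[[440.78563813 142.46489995]
 [436.88255067 160.1845168 ]
 [436.20672474 160.9074301 ]
 [435.36346633 167.08100393]]
```

```bash
python3 -m inch '0.003 0.0035 0.02 0 0 0 0.45; 0 0 0.027 0 0 0 0.45; 0 0 0.027 0 0 0 0.45; 0 0 0 0 0 0 0.45;0 0 0 0 0 0 0.45;0 0 0 0 0 0 0.45;0 0 0 0 0 0 0.45'; python3 go.py .524 .2595 .09 -12.82;python3 - <<'E'
from h import *
im=r.capture("scene")[:,:,::-1].copy();crop(im,380,120,100,75,8,"pics/s2.png")
E
```

```text
time_s: 3.82
tcp_pos: [0.5256, 0.2616, 0.0932]
eef_rot: [-179.8, -0.1, -12.8]
contact_force: [0.6, -0.5, 0.6]
gripper_width: 0.0393
t 3.82 pos [0.5256 0.2616 0.0932] rot [-1.7983e+02 -1.4000e-01 -1.2790e+01] F [ 0.6 -0.5  0.6] M [ 0.01 -0.06  0.02] w 0.0393
shift in current tool [-0.0011  0.0024  0.0032] shift in target tool [-0.0011  0.0024  0.0032] rotvec [-0.003  -0.0025  0.0006]
```

View pics/s2.png

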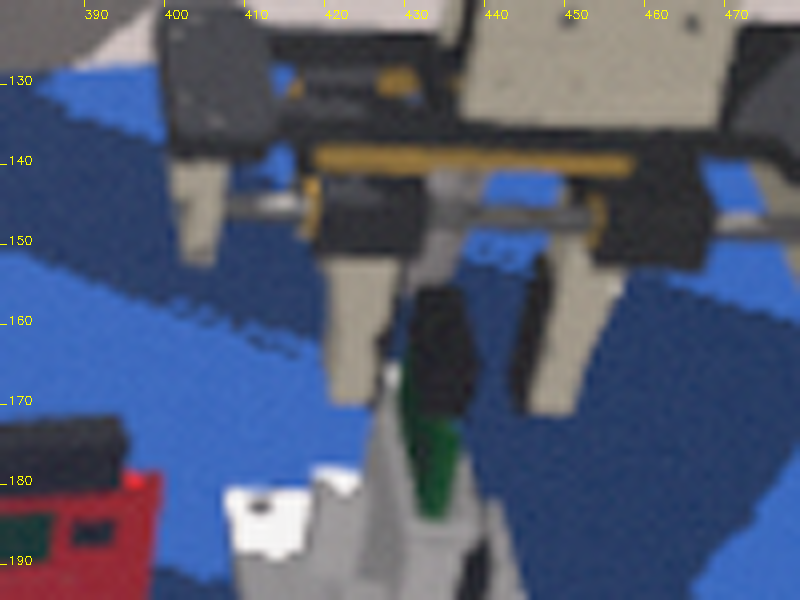

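```bash
python3 -m inch '0 0.002 0.001 0 0 0 0.3; 0 0 0 0 0 0 0.2; 0 0 0 0 0 0 0.1; 0 0 0 0 0 0 0;0 0 0 0 0 0 0;0 0 0 0 0 0 0;0 0 0 0 0 0 0;0 0 0 0 0 0 0' 30; python3 go.py .524 .2595 .09 -12.82
```

```text
time_s: 4.53
tcp_pos: [0.524, 0.2589, 0.0898]
eef_rot: [-180.0, -0.0, -12.8]
contact_force: [-0.8, 2.5, 2.7]
gripper_width: 0.0138
t 4.53 pos [0.524  0.2589 0.0898] rot [-1.7996e+02 -2.0000e-02 -1.2810e+01] F [-0.8  2.5  2.7] M [ 0.72  0.38 -0.06] w 0.0138
shift in current tool [-0.0001 -0.0006 -0.0002] shift in target tool [-0.0001 -0.0006 -0.0002] rotvec [-0.0006 -0.0004  0.0001]
```

```bash
python3 -m inch '0 0 -0.004 0 0 0 0; 0 0 -0.004 0 0 0 0; 0 0 -0.005 0 0 0 0; 0 0 -0.005 0 0 0 0;0 0 -0.006 0 0 0 0;0 0 -0.008 0 0 0 0;0 0 -0.01 0 0 0 0;0 0 -0.01 0 0 0 0;0 0 0 0 0 0 0'; python3 go.py .524 .2589 .235 -12.82
```

```text
time_s: 5.28
tcp_pos: [0.5248, 0.2587, 0.1446]
eef_rot: [-179.9, -0.1, -12.8]
contact_force: [0.3, 0.6, -0.9]
gripper_width: 0.0135
t 5.28 pos [0.5248 0.2587 0.1446] rot [-1.799e+02 -1.400e-01 -1.279e+01] F [ 0.3  0.6 -0.9] M [-0.04 -0.13  0.01] w 0.0135
shift in current tool [-0.0006 -0.0002 -0.0904] shift in target tool [-0.0009 -0.     -0.0904] rotvec [-0.0017 -0.0025  0.0005]
```

```bash
python3 -m inch '0 0 -0.015 0 0 0 0; 0 0 -0.018 0 0 0 0; 0 0 -0.02 0 0 0 0; 0 0 -0.02 0 0 0 0;0 0 -0.015 0 0 0 0;0 0 0 0 0 0 0;0 0 0 0 0 0 0;0 0 0 0 0 0 0'; python3 - <<'E'
from go import *
k=np.load("poses.npy")[1];y=-.052
X,Y=k[0]-np.sin(k[2])*y,k[1]+np.cos(k[2])*y;print(X,Y,np.degrees(k[2]))
rel(X,Y,.235,np.degrees(k[2]))
im=r.capture("scene")[:,:,::-1].copy();crop(im,370,60,100,75,8,"pics/s3.png")
E
```

```text
time_s: 5.95
tcp_pos: [0.5232, 0.2578, 0.2288]
eef_rot: [179.9, 0.1, -12.8]
contact_force: [0.4, -0.2, -1.1]
gripper_width: 0.0141
0.5299936808413165 -0.2605137663077623 18.04512529328171
t 5.95 pos [0.5232 0.2578 0.2288] rot [ 1.7994e+02  6.0000e-02 -1.2850e+01] F [ 0.4 -0.2 -1.1] M [-0.02  0.02 -0.01] w 0.0141
shift in current tool [ 0.1219  0.5038 -0.0058] shift in target tool [-0.1541  0.4949 -0.0062] rotvec [ 0.0008  0.0013 -0.5392]
```

View pics/s3.png

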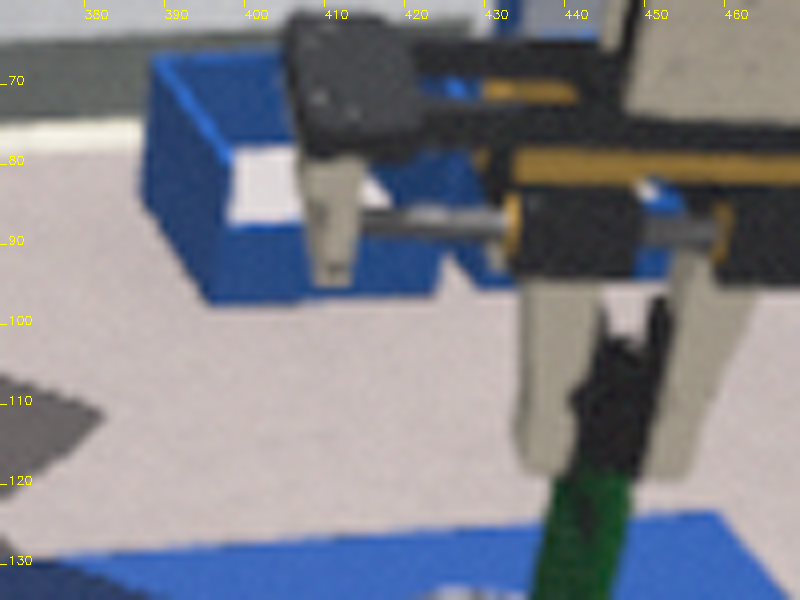

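```bash
python3 -m inch '0 0 -0.008 0 0 -0.06 0;0 0 0 0 0 -0.09 0;0 0 0 0 0 -0.1 0;0 0 0 0 0 -0.1 0;0 0 0 0 0 -0.1 0;0 0 0 0 0 -0.089 0;-0.004 0.013 0 0 0 0 0;-0.008 0.026 0 0 0 0 0;-0.01 0.032 0 0 0 0 0;-0.01 0.032 0 0 0 0 0;-0.01 0.032 0 0 0 0 0;-0.01 0.032 0 0 0 0 0;-0.01 0.032 0 0 0 0 0;-0.01 0.032 0 0 0 0 0;-0.01 0.032 0 0 0 0 0;-0.01 0.032 0 0 0 0 0;-0.01 0.032 0 0 0 0 0;-0.01 0.032 0 0 0 0 0;-0.01 0.032 0 0 0 0 0;-0.01 0.032 0 0 0 0 0'; python3 go.py .530 -.2605 .237 18.05
```

```text
time_s: 7.67
tcp_pos: [0.5282, -0.1866, 0.2367]
eef_rot: [-180.0, 0.1, 18.0]
contact_force: [1.2, 0.8, -1.2]
gripper_width: 0.0138
t 7.67 pos [ 0.5282 -0.1866  0.2367] rot [-1.7997e+02  9.0000e-02  1.7950e+01] F [ 1.2  0.8 -1.2] M [ 0.04 -0.11  0.01] w 0.0138
shift in current tool [-0.0211  0.0708 -0.0003] shift in target tool [-0.0212  0.0708 -0.0003] rotvec [-0.0006  0.0015 -0.0017]
```

```bash
python3 -m inch '-0.008 0.028 0 0 0 0 0;-0.008 0.024 0 0 0 0 0;-0.005 0.015 0 0 0 0 0;0 0 0 0 0 0 0;0 0 0 0 0 0 0;0 0 0 0 0 0 0;0 0 0 0 0 0 0'; python3 go.py .530 -.2605 .237 18.05; python3 - <<'E'
from h import *
for n in("top","scene"): cv2.imwrite(f"pics/{n}4.png",r.capture(n)[:,:,::-1])
im=cv2.imread("pics/scene4.png");crop(im,180,100,110,75*1+30,7,"pics/s4.png")
E
```

```text
time_s: 8.25
tcp_pos: [0.5299, -0.2542, 0.2373]
eef_rot: [-180.0, 0.0, 18.1]
contact_force: [-0.2, 0.4, -1.8]
gripper_width: 0.0134
t 8.25 pos [ 0.5299 -0.2542  0.2373] rot [-1.7998e+02  3.0000e-02  1.8060e+01] F [-0.2  0.4 -1.8] M [-0.02 -0.02  0.06] w 0.0134
shift in current tool [-0.0019  0.006   0.0003] shift in target tool [-0.0019  0.006   0.0003] rotvec [-0.0003  0.0005  0.0002]
```

View pics/s4.png

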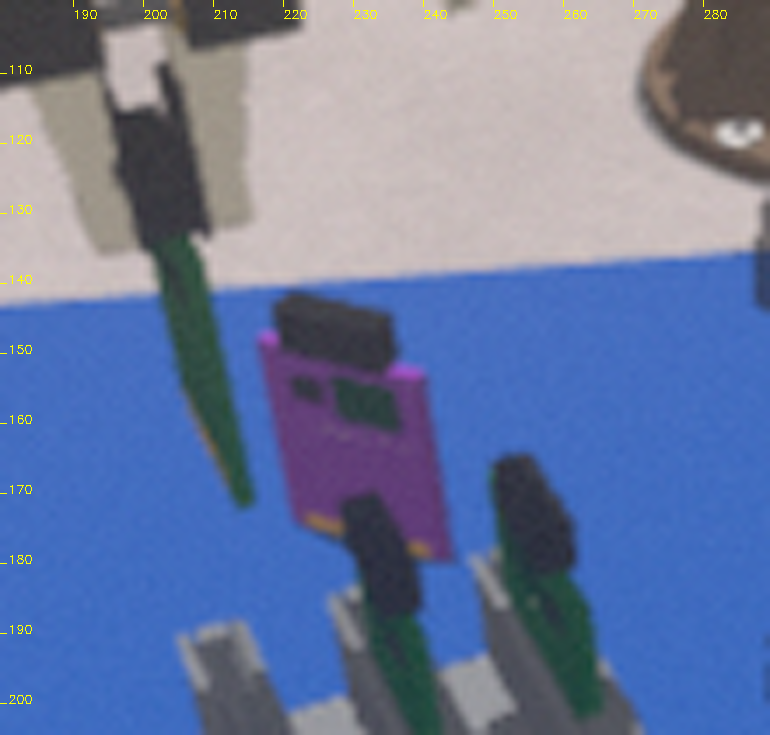

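View pics/top4.png

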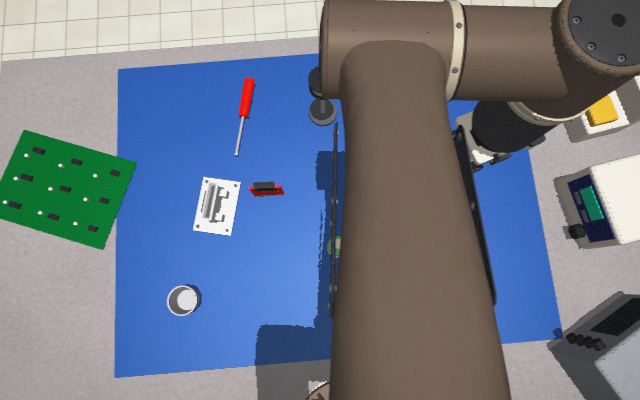

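```bash
python3 -m inch '-0.0015 0.0055 0 0 0 0 0;0 0 0.02 0 0 0 0;0 0 0.025 0 0 0 0;0 0 0.025 0 0 0 0;0 0 0.015 0 0 0 0;0 0 0 0 0 0 0;0 0 0 0 0 0 0;0 0 0 0 0 0 0'; python3 go.py .530 -.2605 .152 18.05; python3 - <<'E'
from h import *
for n in("scene",): cv2.imwrite(f"pics/{n}5.png",r.capture(n)[:,:,::-1])
s=r.get_state();p=s["tcp_pos"];pose=(p[0],p[1],np.radians(s["eef_rot"][2]));k=np.load("poses.npy")[1]
B=box(-.035,.035,-.003,.003,p[2]-.08,p[2]+.005,pose)
y=-.052;B+=box(-.055,.055,-.012,.012,.05,.055,(k[0]-np.sin(k[2])*y,k[1]+np.cos(k[2])*y,k[2]))[1:2]
im=cv2.imread("pics/scene5.png");crop(im,180,140,80,90,8,"pics/s5a.png");crop(im,180,140,80,90,8,"pics/s5.png",[proj("scene",b) for b in B])
a=cv2.hconcat([cv2.imread("pics/s5a.png"),cv2.imread("pics/s5.png")]);cv2.imwrite("pics/s5.png",cv2.resize(a,(800,450)))
E
```

```text
time_s: 9.02
tcp_pos: [0.5315, -0.2608, 0.1539]
eef_rot: [179.9, -0.1, 18.1]
contact_force: [0.4, 0.2, -0.5]
gripper_width: 0.0139
t 9.02 pos [ 0.5315 -0.2608  0.1539] rot [ 1.7993e+02 -7.0000e-02  1.8100e+01] F [ 0.4  0.2 -0.5] M [-0.06 -0.06 -0.03] w 0.0139
shift in current tool [-0.0013 -0.0007  0.0019] shift in target tool [-0.0013 -0.0007  0.0019] rotvec [ 0.0013 -0.0013  0.0009]
```

View pics/s5.png

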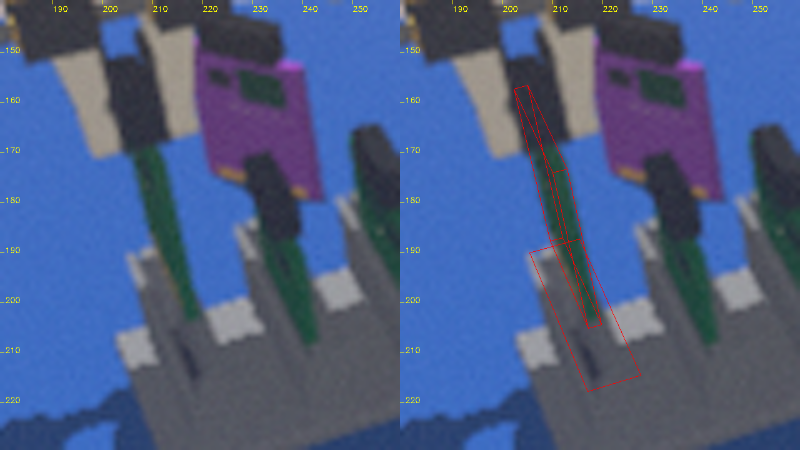

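```bash
python3 -m inch '0 0 0.01 0 0 0 0;0 0 0.01 0 0 0 0;0 0 0.008 0 0 0 0;0 0 0.008 0 0 0 0;0 0 0.008 0 0 0 0;0 0 0.008 0 0 0 0;0 0 0 0 0 0 0;0 0 0 0 0 0 0'; python3 go.py .530 -.2605 .09 18.05
```

```text
time_s: 9.73
tcp_pos: [0.5303, -0.2608, 0.0997]
eef_rot: [-180.0, 0.1, 18.1]
contact_force: [1.4, -4.4, -4.3]
gripper_width: 0.0136
t 9.73 pos [ 0.5303 -0.2608  0.0997] rot [-1.7999e+02  7.0000e-02  1.8060e+01] F [ 1.4 -4.4 -4.3] M [-1.92 -0.55  0.11] w 0.0136
shift in current tool [-0.0002 -0.0004  0.0097] shift in target tool [-0.0002 -0.0004  0.0097] rotvec [-0.0002  0.0012  0.0002]
```

```bash
python3 -m inch '0 0.0015 0.001 0 0 0 0;0 0 0.003 0 0 0 0;0 0 0.003 0 0 0 0;0 0 0 0 0 0 0;0 0 0 0 0 0 0'; python3 go.py .530 -.2605 .09 18.05;
```

```text
time_s: 10.15
tcp_pos: [0.5307, -0.2617, 0.0934]
eef_rot: [-180.0, 0.0, 18.1]
contact_force: [-0.2, 0.3, -0.8]
gripper_width: 0.0138
t 10.15 pos [ 0.5307 -0.2617  0.0934] rot [-1.7997e+02  3.0000e-02  1.8050e+01] F [-0.2  0.3 -0.8] M [-0.07 -0.04 -0.02] w 0.0138
shift in current tool [-0.0003 -0.0013  0.0034] shift in target tool [-0.0003 -0.0013  0.0034] rotvec [-0.0005  0.0005  0.0001]
```

Centred. Creep to the floor.

```bash
for i in 1; do :; done; python3 -m inch '0 0 0.002 0 0 0 0;0 0 0.002 0 0 0 0;0 0 0 0 0 0 0;0 0 0 0 0 0 0';python3 -m inch '0 0 0.002 0 0 0 0;0 0 0.001 0 0 0 0;0 0 0 0 0 0 0;0 0 0 0 0 0 0'
```

```text
time_s: 10.48
tcp_pos: [0.5308, -0.2619, 0.0894]
eef_rot: [-180.0, 0.0, 18.1]
contact_force: [-0.3, 0.4, -0.8]
gripper_width: 0.0133
time_s: 10.82
tcp_pos: [0.5309, -0.2619, 0.0865]
eef_rot: [-180.0, 0.0, 18.1]
contact_force: [-0.6, -0.3, -1.5]
gripper_width: 0.0136
```

```bash
python3 -m inch '0 0 0.002 0 0 0 0;0 0 0 0 0 0 0;0 0 0 0 0 0 0';python3 -m inch '0 0 0.002 0 0 0 0;0 0 0 0 0 0 0;0 0 0 0 0 0 0'
```

```text
time_s: 11.07
tcp_pos: [0.5314, -0.2623, 0.0859]
eef_rot: [179.9, -0.1, 18.1]
contact_force: [-2.8, 1.3, 8.0]
gripper_width: 0.0141
time_s: 11.32
tcp_pos: [0.5319, -0.2629, 0.0858]
eef_rot: [179.8, -0.1, 18.1]
contact_force: [-6.3, 0.1, 21.8]
gripper_width: 0.0136
```

```bash
python3 - <<'E'
from h import *
cv2.imwrite("pics/scene6.png",r.capture("scene")[:,:,::-1]);im=cv2.imread("pics/scene6.png");crop(im,180,140,100,75,8,"pics/s6.png")
E
```

```text
(no output)
```

View pics/s6.png

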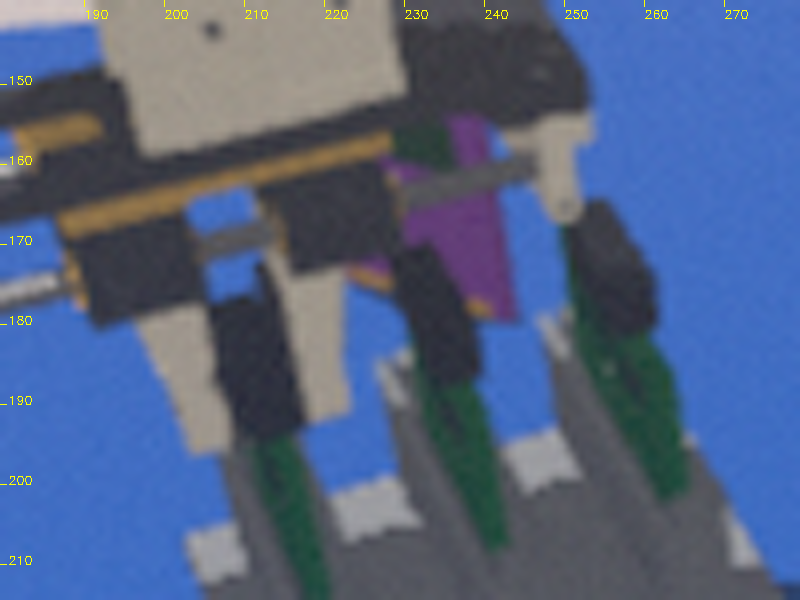

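```bash
python3 -m inch '0 0 -0.0025 0 0 0 0;0 0 0 0 0 0 0;0 0 0 0 0 0 0.2;0 0 0 0 0 0 0.3;0 0 0 0 0 0 0.35;0 0 0 0 0 0 0.35;0 0 0 0 0 0 0.35'; python3 -m inch '0 0 -0.01 0 0 0 0.35;0 0 -0.015 0 0 0 0.35;0 0 -0.015 0 0 0 0.35;0 0 -0.01 0 0 0 0.35;0 0 0 0 0 0 0.35;0 0 0 0 0 0 0.35';python3 - <<'E'
from h import *
cv2.imwrite("pics/scene7.png",r.capture("scene")[:,:,::-1]);im=cv2.imread("pics/scene7.png");crop(im,180,140,100,75,8,"pics/s7.png")
from go import *
k=np.load("poses.npy")[1];rel(k[0],k[1],.135,18.05)
E
```

```text
time_s: 11.95
tcp_pos: [0.5309, -0.2619, 0.0847]
eef_rot: [-180.0, 0.0, 18.1]
contact_force: [-0.4, 0.7, 0.1]
gripper_width: 0.03
time_s: 12.45
tcp_pos: [0.5313, -0.2619, 0.1358]
eef_rot: [180.0, -0.1, 18.1]
contact_force: [-0.4, 1.2, -0.3]
gripper_width: 0.0307
t 12.5 pos [ 0.5308 -0.2618  0.135 ] rot [-1.7999e+02 -1.0000e-02  1.8050e+01] F [-1.2  0.4 -1.1] M [-0.06 -0.03  0.  ] w 0.0309
shift in current tool [-0.0004 -0.0535 -0.    ] shift in target tool [-0.0004 -0.0535 -0.    ] rotvec [-0.0002 -0.0003 -0.    ]
```

View pics/s7.png

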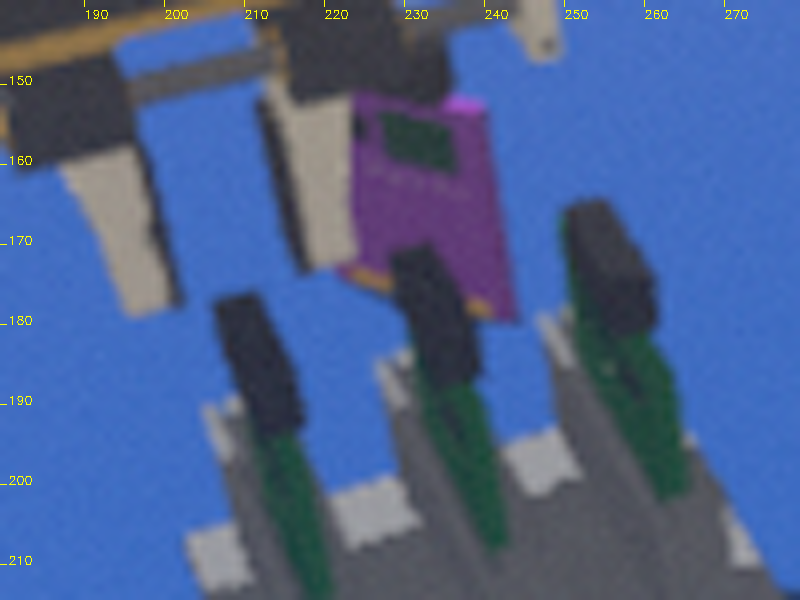

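```bash
python3 -m inch '0 -0.02 0 0 0 0 0.35;0 -0.02 0 0 0 0 0.35;0 -0.0125 0 0 0 0 0.35;0 0 0 0 0 0 0.35;0 0 0 0 0 0 0.35;0 0 0 0 0 0 0.35'; python3 - <<'E'
from h import *
cv2.imwrite("pics/scene8.png",r.capture("scene")[:,:,::-1]);im=cv2.imread("pics/scene8.png");crop(im,190,130,100,75,8,"pics/s8.png")
from go import *
k=np.load("poses.npy")[1];rel(k[0],k[1],.0862,18.05)
E
```

```text
time_s: 13.0
tcp_pos: [0.5149, -0.2121, 0.1349]
eef_rot: [180.0, 0.0, 18.1]
contact_force: [-0.5, -1.3, 0.5]
gripper_width: 0.0305
t 13.05 pos [ 0.5149 -0.2123  0.1349] rot [1.800e+02 1.000e-02 1.806e+01] F [ 0.2 -0.5 -0.9] M [-0.11 -0.04 -0.02] w 0.0304
shift in current tool [-0.0006 -0.0015  0.0487] shift in target tool [-0.0006 -0.0015  0.0487] rotvec [0.     0.0002 0.0002]
```

View pics/s8.png

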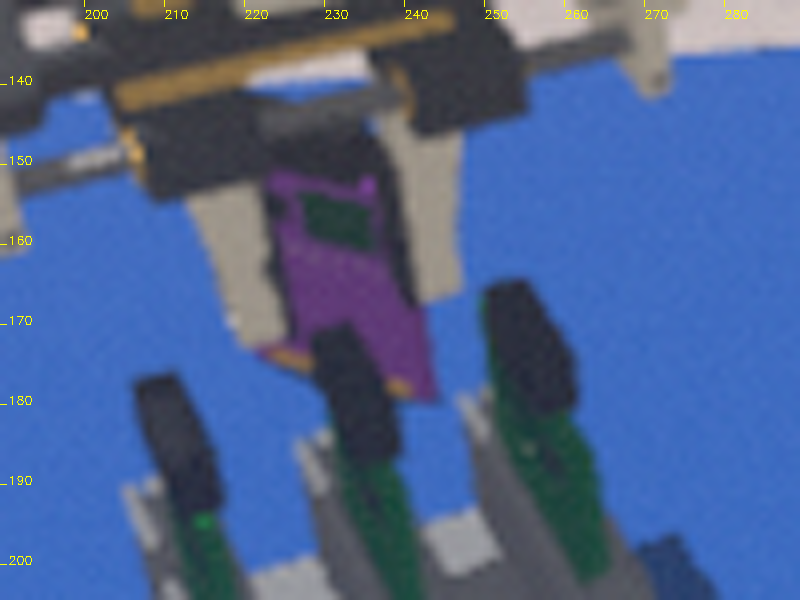

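```bash
python3 -m inch '0 0 0.015 0 0 0 0.35;0 0 0.015 0 0 0 0.35;0 0 0.0125 0 0 0 0.35;0 0 0.006 0 0 0 0.35;0 0 0 0 0 0 0.35;0 0 0 0 0 0 0.25;0 0 0 0 0 0 0.15;0 0 0 0 0 0 0;0 0 0 0 0 0 0;0 0 0 0 0 0 0;0 0 0 0 0 0 0;0 0 0 0 0 0 0' 40; python3 go.py .514 -.2111 .0862 18.05
```

```text
time_s: 14.05
tcp_pos: [0.5153, -0.2122, 0.0873]
eef_rot: [180.0, -0.1, 18.1]
contact_force: [0.2, -0.3, 5.7]
gripper_width: 0.0137
t 14.05 pos [ 0.5153 -0.2122  0.0873] rot [ 1.7995e+02 -7.0000e-02  1.8080e+01] F [ 0.2 -0.3  5.7] M [-0.22  0.12 -0.01] w 0.0137
shift in current tool [-0.0009 -0.0014  0.0011] shift in target tool [-0.0009 -0.0014  0.0011] rotvec [ 0.0008 -0.0012  0.0005]
```

```bash
python3 -m inch '0 0 -0.004 0 0 0 0;0 0 -0.008 0 0 0 0;0 0 -0.012 0 0 0 0;0 0 -0.015 0 0 0 0;0 0 -0.015 0 0 0 0;0 0 -0.02 0 0 0 0;0 0 -0.025 0 0 0 0;0 0 -0.025 0 0 0 0;0 0 -0.02 0 0 0 0;0 0 -0.008 0 0 0 0;0 0 0 0 0 0 0;0 0 0 0 0 0 0;0 0 0 0 0 0 0'; python3 - <<'E'
from h import *
cv2.imwrite("pics/scene9.png",r.capture("scene")[:,:,::-1]);im=cv2.imread("pics/scene9.png");crop(im,190,80,110,120,6,"pics/s9.png")
from go import *
rel(.524,.2589,.237,-12.82)
E
```

```text
time_s: 15.13
tcp_pos: [0.5137, -0.2117, 0.2369]
eef_rot: [-179.9, 0.1, 18.0]
contact_force: [-0.5, 0.6, -2.2]
gripper_width: 0.0135
t 15.18 pos [ 0.5138 -0.2117  0.2368] rot [-1.7991e+02  1.5000e-01  1.8050e+01] F [-0.4  0.3 -2. ] M [-0.05  0.05  0.01] w 0.0138
shift in current tool [ 1.556e-01 -4.443e-01  1.000e-04] shift in target tool [-9.440e-02 -4.612e-01 -2.000e-04] rotvec [-0.0008  0.0029  0.5388]
```

View pics/s9.png

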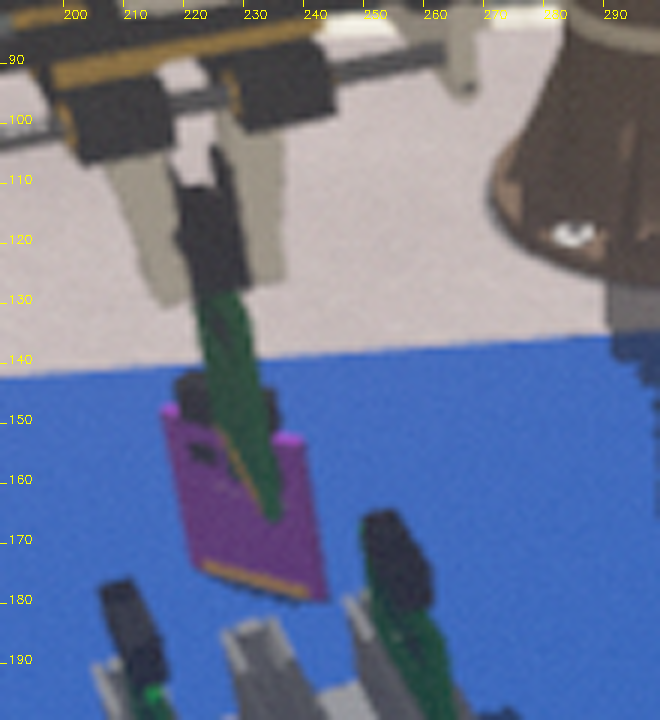

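```bash
python3 -m inch '0.005 -0.0143 0 0 0 0 0;0.01 -0.028 0 0 0 0 0;0.011 -0.032 0 0 0 0 0;0.011 -0.032 0 0 0 0 0;0.011 -0.032 0 0 0 0 0;0.011 -0.032 0 0 0 0 0;0.011 -0.032 0 0 0 0 0;0.0115 -0.032 0 0 0 0 0;0.0115 -0.032 0 0 0 0 0;0.0115 -0.032 0 0 0 0 0;0.0115 -0.032 0 0 0 0 0;0.0115 -0.032 0 0 0 0 0;0.0115 -0.032 0 0 0 0 0;0.01 -0.028 0 0 0 0 0;0.0075 -0.022 0 0 0 0 0; 0 0 0 0 0 0.09 0;0 0 0 0 0 0.1 0;0 0 0 0 0 0.1 0;0 0 0 0 0 0.1 0;0 0 0 0 0 0.09 0'; python3 -m inch '0 0 0 0 0 0.059 0;0 0 0 0 0 0 0;0 0 0 0 0 0 0;0 0 0 0 0 0 0'; python3 go.py .524 .2589 .237 -12.82
```

```text
time_s: 16.85
tcp_pos: [0.5252, 0.2587, 0.2368]
eef_rot: [179.9, 0.1, -9.7]
contact_force: [0.5, 0.7, -2.8]
gripper_width: 0.0138
time_s: 17.18
tcp_pos: [0.5255, 0.2587, 0.2378]
eef_rot: [179.9, 0.0, -12.7]
contact_force: [0.1, 1.1, -1.4]
gripper_width: 0.0137
t 17.18 pos [0.5255 0.2587 0.2378] rot [ 1.7994e+02  5.0000e-02 -1.2710e+01] F [ 0.1  1.1 -1.4] M [-0.03  0.    0.05] w 0.0137
shift in current tool [-0.0015  0.0002  0.0008] shift in target tool [-0.0015  0.0002  0.0008] rotvec [0.0011 0.0008 0.002 ]
```

```bash
python3 -m inch '-0.0015 0.0002 0.015 0 0 0.002 0;0 0 0.02 0 0 0 0;0 0 0.02 0 0 0 0;0 0 0.013 0 0 0 0;0 0 0 0 0 0 0;0 0 0 0 0 0 0;0 0 0 0 0 0 0;0 0 0 0 0 0 0';python3 - <<'E'
from go import *
rel(.524,.2589,.091,-12.82)
for n in("top","scene"): cv2.imwrite(f"pics/{n}10.png",r.capture(n)[:,:,::-1])
s=r.get_state();p=s["tcp_pos"];pose=(p[0],p[1],np.radians(s["eef_rot"][2]))
B=box(-.035,.035,-.003,.003,p[2]-.0773,p[2]+.0077,pose)+box(-.044,.044,-.012,.012,.07,.075,(.524,.2589,np.radians(-12.82)))[1:2]
im=cv2.imread("pics/scene10.png");q=(390,120,75,90,8)
crop(im,*q,"pics/a.png");crop(im,*q,"pics/b.png",[proj("scene",b) for b in B])
a=cv2.hconcat([cv2.imread("pics/a.png"),cv2.imread("pics/b.png")]);cv2.imwrite("pics/s10.png",cv2.resize(a,(800,480)))
E
```

```text
time_s: 17.85
tcp_pos: [0.5249, 0.2595, 0.1718]
eef_rot: [-179.9, -0.1, -12.9]
contact_force: [1.0, -0.2, -1.8]
gripper_width: 0.0137
t 17.85 pos [0.5249 0.2595 0.1718] rot [-1.7991e+02 -8.0000e-02 -1.2900e+01] F [ 1.  -0.2 -1.8] M [-0.03  0.05 -0.  ] w 0.0137
shift in current tool [-0.0008  0.0009  0.0808] shift in target tool [-0.0007  0.0008  0.0808] rotvec [-0.0015 -0.0013 -0.0014]
```

View pics/s10.png

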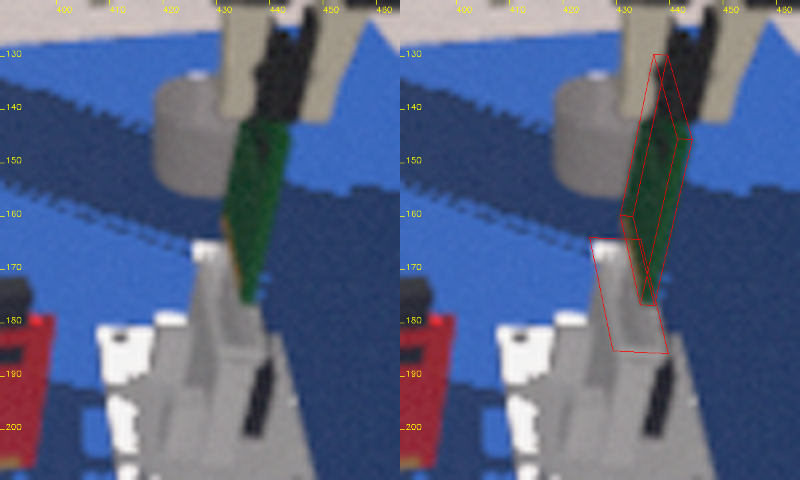

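```bash
python3 -m inch '-0.0005 0.0005 0.008 0 0 0 0;0 0 0.008 0 0 0 0;0 0 0.005 0 0 0 0;0 0 0.003 0 0 0 0;0 0 0 0 0 0 0;0 0 0 0 0 0 0';python3 -m inch '0 0 0.002 0 0 0 0;0 0 0.002 0 0 0 0;0 0 0.002 0 0 0 0;0 0 0 0 0 0 0;0 0 0 0 0 0 0';  python3 go.py .524 .2589 .091 -12.82
```

```text
time_s: 18.45
tcp_pos: [0.5236, 0.2586, 0.1462]
eef_rot: [180.0, 0.0, -12.9]
contact_force: [-0.2, 0.5, -1.6]
gripper_width: 0.0136
time_s: 18.87
tcp_pos: [0.524, 0.259, 0.1406]
eef_rot: [-180.0, -0.0, -12.9]
contact_force: [2.2, 1.5, -4.2]
gripper_width: 0.0135
t 18.87 pos [0.524  0.259  0.1406] rot [-1.7995e+02 -3.0000e-02 -1.2940e+01] F [ 2.2  1.5 -4.2] M [ 0.7  -0.96  0.  ] w 0.0135
shift in current tool [0.     0.0002 0.0496] shift in target tool [0.0001 0.0001 0.0496] rotvec [-0.0008 -0.0005 -0.002 ]
```

```bash
python3 -m inch '0.0006 -0.0003 0.002 0 0 0.002 0;0 0 0.002 0 0 0 0;0 0 0.002 0 0 0 0;0 0 0.002 0 0 0 0;0 0 0 0 0 0 0;0 0 0 0 0 0 0';  python3 go.py .524 .2589 .091 -12.82
```

```text
time_s: 19.37
tcp_pos: [0.5242, 0.2589, 0.1321]
eef_rot: [180.0, 0.0, -13.1]
contact_force: [1.0, 2.5, -4.3]
gripper_width: 0.0135
t 19.37 pos [0.5242 0.2589 0.1321] rot [ 1.800e+02  2.000e-02 -1.306e+01] F [ 1.   2.5 -4.3] M [ 1.13 -0.74  0.05] w 0.0135
shift in current tool [-0.0002  0.0001  0.0411] shift in target tool [-0.0002  0.0001  0.0411] rotvec [ 0.      0.0003 -0.0041]
```

```bash
python3 -m inch '0.0003 -0.0005 0.003 0 0 -0.004 0;0 0 0.003 0 0 0 0;0 0 0.003 0 0 0 0;0 0 0.003 0 0 0 0;0 0 0.002 0 0 0 0;0 0 0 0 0 0 0;0 0 0 0 0 0 0';  python3 go.py .524 .2589 .091 -12.82
```

```text
time_s: 19.95
tcp_pos: [0.5245, 0.2591, 0.1181]
eef_rot: [180.0, 0.0, -12.8]
contact_force: [-0.2, 1.8, -2.3]
gripper_width: 0.0134
t 19.95 pos [0.5245 0.2591 0.1181] rot [ 1.7997e+02  3.0000e-02 -1.2830e+01] F [-0.2  1.8 -2.3] M [ 0.67 -0.18 -0.04] w 0.0134
shift in current tool [-0.0004  0.0003  0.0271] shift in target tool [-0.0004  0.0003  0.0271] rotvec [ 0.0005  0.0005 -0.0002]
```

Next the spring; 2 mm steps, watching the force.

```bash
python3 -m inch '0 -0.0002 0.003 0 0 0 0;0 0 0.003 0 0 0 0;0 0 0.003 0 0 0 0;0 0 0 0 0 0 0;0 0 0 0 0 0 0' 50;  python3 -m inch '0 0 0.002 0 0 0 0;0 0 0.002 0 0 0 0;0 0 0 0 0 0 0;0 0 0 0 0 0 0'; python3 -m inch '0 0 0.002 0 0 0 0;0 0 0.002 0 0 0 0;0 0 0 0 0 0 0;0 0 0 0 0 0 0'
```

```text
time_s: 20.37
tcp_pos: [0.5247, 0.2592, 0.1093]
eef_rot: [180.0, 0.0, -12.8]
contact_force: [2.6, -0.1, -2.0]
gripper_width: 0.0138
time_s: 20.7
tcp_pos: [0.5247, 0.2593, 0.1053]
eef_rot: [180.0, 0.0, -12.8]
contact_force: [1.6, -0.8, -1.0]
gripper_width: 0.0137
time_s: 21.03
tcp_pos: [0.5246, 0.2594, 0.1012]
eef_rot: [180.0, 0.0, -12.8]
contact_force: [0.9, -1.2, -1.8]
gripper_width: 0.0136
```

```bash
python3 -m inch '0 0 0.002 0 0 0 0;0 0 0.002 0 0 0 0;0 0 0 0 0 0 0;0 0 0 0 0 0 0';  python3 -m inch '0 0 0.002 0 0 0 0;0 0 0 0 0 0 0;0 0 0 0 0 0 0'; python3 -m inch '0 0 0.002 0 0 0 0;0 0 0 0 0 0 0;0 0 0 0 0 0 0'
```

```text
time_s: 21.37
tcp_pos: [0.5245, 0.2593, 0.0971]
eef_rot: [180.0, 0.0, -12.8]
contact_force: [1.2, -0.6, -1.1]
gripper_width: 0.0138
time_s: 21.62
tcp_pos: [0.5246, 0.2593, 0.0953]
eef_rot: [180.0, 0.0, -12.8]
contact_force: [0.7, -1.4, -1.5]
gripper_width: 0.0137
time_s: 21.87
tcp_pos: [0.5246, 0.2594, 0.0933]
eef_rot: [180.0, 0.0, -12.8]
contact_force: [0.2, -0.8, 0.2]
gripper_width: 0.0137
```

```bash
python3 -m inch '0 0 0.0015 0 0 0 0;0 0 0 0 0 0 0;0 0 0 0 0 0 0';  python3 -m inch '0 0 0.0015 0 0 0 0;0 0 0 0 0 0 0;0 0 0 0 0 0 0'; python3 -m inch '0 0 0.001 0 0 0 0;0 0 0 0 0 0 0;0 0 0 0 0 0 0'
```

```text
time_s: 22.12
tcp_pos: [0.5247, 0.2594, 0.0919]
eef_rot: [180.0, 0.0, -12.8]
contact_force: [0.7, -1.5, 0.7]
gripper_width: 0.0138
time_s: 22.37
tcp_pos: [0.5248, 0.2595, 0.0911]
eef_rot: [-180.0, -0.0, -12.8]
contact_force: [-1.9, -1.6, 6.7]
gripper_width: 0.0138
time_s: 22.62
tcp_pos: [0.525, 0.2596, 0.0911]
eef_rot: [-180.0, -0.1, -12.8]
contact_force: [-5.1, -1.6, 12.9]
gripper_width: 0.0137
```

```bash
python3 -m inch '0 0 0.0015 0 0 0 0;0 0 0 0 0 0 0;0 0 0 0 0 0 0';  python3 -m inch '0 0 0.001 0 0 0 0;0 0 0 0 0 0 0;0 0 0 0 0 0 0'
```

```text
time_s: 22.87
tcp_pos: [0.5252, 0.2599, 0.0911]
eef_rot: [-179.9, -0.1, -12.8]
contact_force: [-8.6, -2.4, 24.7]
gripper_width: 0.0133
time_s: 23.12
tcp_pos: [0.5254, 0.26, 0.091]
eef_rot: [-179.9, -0.1, -12.7]
contact_force: [-10.8, -4.0, 31.8]
gripper_width: 0.0132
```

```bash
python3 - <<'E'
from h import *
for n in("scene",): cv2.imwrite(f"pics/{n}11.png",r.capture(n)[:,:,::-1])
im=cv2.imread("pics/scene11.png");crop(im,380,120,100,75,8,"pics/s11.png")
E
```

```text
(no output)
```

View pics/s11.png

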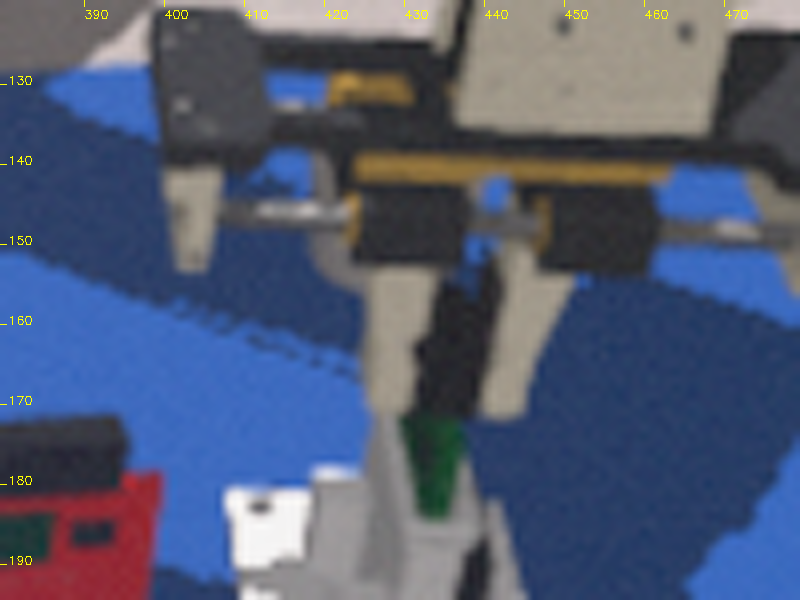

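```bash
python3 -m inch '0 0 -0.0025 0 0 0 0;0 0 -0.001 0 0 0 0;0 0 0 0 0 0 0;0 0 0 0 0 0 0';python3 -m inch '0 0 0 0 0 0 0.18;0 0 0 0 0 0 0.22;0 0 0 0 0 0 0.3;0 0 0 0 0 0 0.4;0 0 0 0 0 0 0.45;0 0 0 0 0 0 0.45;0 0 0 0 0 0 0.45'
```

```text
time_s: 23.5
tcp_pos: [0.5249, 0.2595, 0.0911]
eef_rot: [-180.0, -0.0, -12.8]
contact_force: [-2.6, -1.6, 10.1]
gripper_width: 0.0136
time_s: 24.08
tcp_pos: [0.5248, 0.2595, 0.0904]
eef_rot: [180.0, 0.0, -12.8]
contact_force: [-0.5, -0.5, 0.4]
gripper_width: 0.039
```

```bash
python3 -m inch '0 0 -0.005 0 0 0 0.45;0 0 -0.01 0 0 0 0.45;0 0 -0.02 0 0 0 0.45;0 0 -0.03 0 0 0 0.45;0 0 -0.03 0 0 0 0.45;0 0 -0.03 0 0 0 0.45;0 0 -0.02 0 0 0 0.45;-0.02 -0.02 0 0 0 0 0.45;-0.02 -0.02 0 0 0 0 0.45;-0.02 -0.02 0 0 0 0 0.45;-0.02 -0.02 0 0 0 0 0.45;-0.02 -0.02 0 0 0 0 0.45;-0.02 -0.02 0 0 0 0 0.45;-0.02 -0.02 0 0 0 0 0.45;0 -0.02 0 0 0 0 0.45;0 -0.02 0 0 0 0 0.45;0 0 0 0 0 0 0.45;0 0 0 0 0 0 0.45'; python3 - <<'E'
from h import *
for n in("scene","top"): cv2.imwrite(f"pics/{n}12.png",r.capture(n)[:,:,::-1])
t=cv2.imread("pics/top12.png");s=cv2.imread("pics/scene12.png")
f=lambda im,x,y,w,h:cv2.resize(im[y:y+h,x:x+w],(400,300),interpolation=cv2.INTER_CUBIC)
cv2.imwrite("pics/f.png",cv2.vconcat([cv2.hconcat([f(t,180,165,100,75),f(t,370,150,100,75)]),cv2.hconcat([f(s,360,140,100,75),f(s,195,160,100,75)])]))
E
```

```text
time_s: 25.58
tcp_pos: [0.428, 0.4667, 0.2359]
eef_rot: [180.0, -0.0, -12.8]
contact_force: [-0.0, -1.1, 0.5]
gripper_width: 0.0393
```

View pics/f.png

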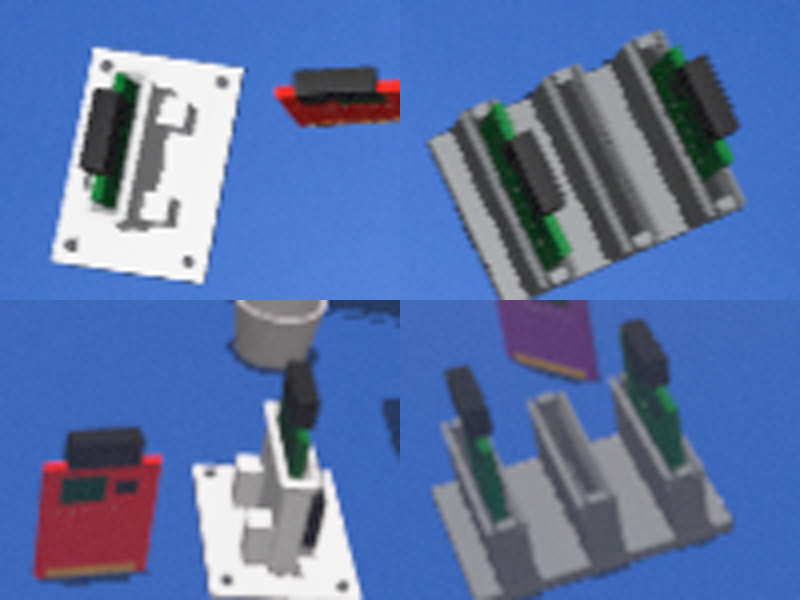

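View pics/scene12.png

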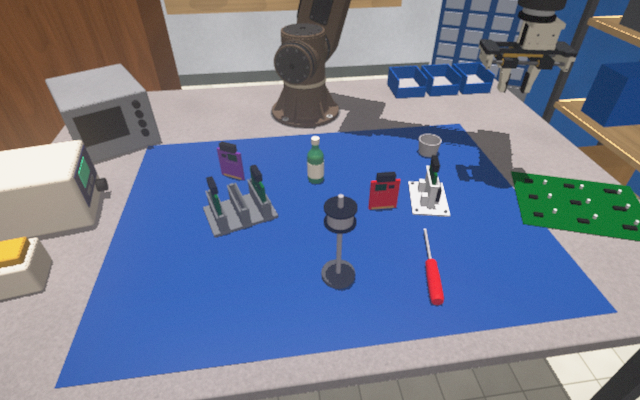

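```bash
python3 -c "
from plant import r
print(r.get_state()['qd'].round(2)); print(r.close_job())"
```

```text
[-0.4  -0.51 -0.45 -0.08  0.18  0.  ]
the job is handed in; nothing more can be done
None
```

I moved the old card from the case into the empty right-hand slot of the rack. I then slid the new card, which had been in the middle slot, into the case, and handed the job in at about 26 s.

- **Old card:** it met the slot floor at tool height 86 mm with about 20 N, then I let go. In the pictures it stands upright, as low as its neighbours did.
- **New card:** it stopped hard at tool height 91.1 mm, where I had predicted 90.9 mm from the old card's home position. I pressed to about 32 N without further travel and released it. In the last top and scene pictures the card in the case looks the same as the original did at the start.
- **Other things:** the wide card, bottle, tin, screwdriver, reel stand and the red and purple look-alikes look unmoved in the last scene picture. The gripper was clear of everything at hand-in.
- **One check that disagreed:** I saw no clear 5–10 N step from the contact spring on the way in. Readings were taken only at the end of each small move, so I rely on the hard stop and the matching height instead.

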